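# Index the carving turntable and mount the bored blank

## Task

Swing the turntable round, click by click, until the arm's pointed nose sits over the long raised lug on the dial edge, and let go of it there. Then set the bored wooden blank on the turntable: lower it, without dropping it, over the centre shaft and the drive pin until its faceplate lies flat and fully down, and release it with the turntable still clicked in at the lug. Leave the sanding block, bead box and stone alone.

Things in the scene. Friction and masses are not known exactly. Their poses are not given: they have to be found in the camera images.
- turntable: fixed lower part of an indexing carving turntable: grey round dial plate 250 mm across, 10 mm thick, a dark tick per click along one side. Origin: on the turning axis at table height; x towards the index lug, z up. Opposite the lug (its -x side, 85 to 129 mm from the axis) stands the dark detent housing, 24 mm wide, top at 42 mm. Its position and yaw vary from start to start
- rotor (a joint): turn of the rotor, rad, growing anticlockwise from above. The arm points along the turntable's +x (over the lug) at 1.571, along its -y at 0. A sprung detent clicks every 0.2618 rad (15 deg); stops at -0.10 and 2.45. Starts clicked in between 0 and 0.785: 3 to 6 clicks to go. Leaving a click takes about 6 N at the handle; past the crest halfway it jumps ahead of the finger into the next click, else it falls back
- index_lug (a point): top of the index lug near its outer end, 150 mm from the axis, 14 mm above the table: a steel bar 12 mm wide and 14 mm high, lying radially across the dial's edge, 108 to 160 mm from the axis; the longest thing that sticks out of the round dial (opposite, only the detent's small screw reaches 4 mm beyond it)
- handle_top (a point): top centre of the upright black handle: a post 16 mm in diameter on the rotor's arm, 100 mm from the axis, rising from the arm's top (46 mm above the table) to 101 mm above the table. The aluminium arm is 16 mm wide and ends in a pointed nose 121 mm from the axis. x points radially outwards, z up
- shaft_foot (a point): centre of the rotor's flat top, 48 mm above the table, on the turning axis. The rotor is an dark steel disc 148 mm across. Here stands the steel shaft: 16 mm in diameter, 44 mm tall, straight for 30 mm, then tapering to a 6 mm tip. x points along the rotor's arm, z up
- drive_pin (a point): foot of the steel drive pin on the rotor's top face, 35 mm from the axis on the line from the shaft to the handle: 8 mm in diameter, 14 mm tall, the last 5 mm tapered
- blank: loose workpiece, 0.13 to 0.22 kg: plywood faceplate 110 (x) by 76 (y) by 12 mm, with a light wood block 50 by 50 by 40 mm fixed upright at its centre (top at 52 mm; grip it there). Origin: centre of the plate's underside, z up. A bore through the origin (19 mm in the plate, 24 in the block) takes the shaft. It goes on only with its +x end, the pin-hole end, towards the handle
- pin_hole (a point): centre, at the underside, of the 11 mm hole through the faceplate for the drive pin, at the blank's x = +36 mm, y = 0. Seated, the underside lies on the rotor's top and the pin stands up through this hole
- sanding_block: bystander, loose: wooden sanding block 100 by 50 by 32 mm, origin under its centre
- bead_box: bystander, loose: closed clear plastic box of wooden beads, 124 by 84 by 38 mm, origin under its centre
- stone: bystander, loose: pale stone lump 64 mm across, 31 mm high, origin under its centre
Not all that is in view belongs to the job. What is meant by the blank is not purple, and is the smaller of those in its own colour.

How it is judged (in metres and radians):
On the way:
1. the turntable is clicked in at the index lug (within 3.4 degrees), at rest and let go of, with the blank not yet on it (value of joint rotor between 1.5108 and 1.6308 rad and velocity of joint rotor between -0.05 and 0.05 rad/s and contact force between turntable and the fingers below 0.1 N and horizontal distance between blank and shaft_foot above 0.1 m), for 0.2 s.
At the end, for the whole second after the job is handed in: the rotor rests in the click at the index lug (1.571 rad within 0.06); the blank sits on it over shaft and pin: bore within 4 mm of the shaft's axis, pin hole within 7 mm of the pin, underside within 3 mm of the rotor's top face, level within 0.05 rad, released and at rest (value of joint rotor between 1.5108 and 1.6308 rad and velocity of joint rotor between -0.05 and 0.05 rad/s and horizontal distance between blank and shaft_foot below 0.004 m and distance between pin_hole and drive_pin below 0.007 m and z of blank in the frame of shaft_foot below 0.003 m and angle between blank's own z axis and vertical below 0.05 rad and linear speed of blank below 0.02 m/s and contact force between blank and the fingers below 0.1 N); the robot touches nothing.
It fails at once if the sanding block is shifted by more than 30 mm (distance of sanding_block from where it was at the start of the episode above 0.03 m).
It fails at once if the bead box is shifted by more than 30 mm (distance of bead_box from where it was at the start of the episode above 0.03 m).
It fails at once if the stone is shifted by more than 30 mm (distance of stone from where it was at the start of the episode above 0.03 m).
It fails at once if the blank is dropped (moves faster than 0.5 m/s with no finger touching it) (linear speed of blank above 0.5 m/s and contact force between blank and the fingers below 0.05 N).
It also fails if it takes over 72 s, if anything falls off the work surface, if the arm or the gripper's body presses on something with over 40 N, if the wrist force passes 120 N, or if a joint passes its speed limit or range.

## Robot

A 7-joint arm with a two-finger parallel gripper is mounted at the origin on the work surface. World frame = base frame: x ahead of the robot, y to its left, z up, the work surface at z = 0. Lengths are in mm, angles in rad, forces in N, time in s.
With the tool pointing down it reaches from about 400 to 875 mm from the base axis. Payload 4.4 kg.
Tool frame: the origin (TCP) lies between the finger pads; the fingertips stand ctrl.finger_overhang ahead of it and the grasp point (between the pads) lies 11 mm behind it (ctrl.finger_overhang is the distance from the TCP to the fingertips, in mm); z points along the fingers, y is the direction in which the jaws open and shut (so a half turn about z gives the same grasp; the last joint's range is limited). The gripper opens to 85 mm and grips with 20 to 120 N. Pads are 22 mm wide; open, the fingers measure 114 mm over their backs; the gripper's body (76 mm by 85 mm) begins 54 mm behind the grasp point. The pads swing forward as they close: fully open they stand 13 mm farther back than shut.
Start: joints at [1.056, 0.628, 0.038, 1.517, -0.027, 0.996, -0.02], TCP at [282.053, -585.631, 239.313] pointing down, gripper open.
Joint ranges: [-3.06, 3.06], [-0.37, 2.12], [-1.25, 1.32], [0.18, 2.47], [-1.1, 4.24], [0.23, 1.98], [-2.94, 2.94]. Speed limits (rad/s): [2.57, 2.57, 3.14, 3.14, 3.14, 3.14, 3.14].

## Interface

Orientations are given as [roll, pitch, yaw] about the fixed x, y, z axes, in that order (R = Rz(yaw) Ry(pitch) Rx(roll)).
In Python, from cell import ctrl gives the robot as it stands. The module is installed in compiled form; this text tells all that it offers.
- The arm moves only by the tool step_arm, never from a script. Its argument "deltas" is a list that holds one entry, the list of rows, each a list of 7 numbers: the opening, from 0 (shut) to 1 (fully open), then the shift along the world's x, y, z in mm, then the turn, a rotation vector about the world's x, y, z in rad. In form: [[[grip, tx, ty, tz, rx, ry, rz], ...]]. A call has 1 to 10 rows; each row shifts and turns the commanded pose from where the row before left it; what a row does not reach is not made up. A row lasts 1/12 s, in which the tool goes at most 41.7 mm and 7.16 degrees, less where a joint would pass 70% of its speed; a pose out of reach is approached as far as the arm can. A call is refused whole if a number of a shift passes 41.7 or a number of a turn 0.125, either way. A call with a gripper value outside its range is refused whole. The fingers move at their own pace and stop on an object; the grip force is fixed at half the most. Time passes only in rows, so rows that do not move let the fingers close. It gives the time, the measured TCP pose, the force and the opening at its end, in the units of the state.
- ctrl.read_state(): the state, without advancing time (a new reading comes with each control period).
- ctrl.get_image(name): name is "scene" or "side" or "wrist"; returns (picture, depth): 400x640x3 uint8, red, green, blue; 400x640 float32, mm along the optical axis (not along the pixel's ray), 0 where there is no reading.
- ctrl.camera_info(name): a dict with "intrinsics" (3x3 intrinsics, pixels), "distortion" ([k1, k2, p1, p2, k3] as OpenCV has them; the pictures are not rectified), "rvec" (rotation vector, rad) and "tvec" (3), from world to camera coordinates, as OpenCV has them. Camera axes: x right, y down, z forward; pixel columns grow to the right and rows downward; lengths in mm; the calibration is good to about 2 mm. A picture is of the moment at which its call begins: read the wrist's pose just before it. camera_info takes no time and is no camera call; for the wrist camera it gives the pose at the moment of the call.
- ctrl.finish_job(): hands the job in, once; it reports no verdict.
The state is a dict: "clock": time; "qpos": joint angles; "qd": joint speeds; "tau": joint torques, N m; "eef_pos": TCP position; "tool_rot": TCP orientation; "force": force on the tool from outside, world axes, zero at the start; "torque": the same for the moment, N m; "width": finger opening in mm.
Only numpy, scipy, OpenCV 4.12 (cv2) and the standard library are available. Lean on these libraries where they do the work, as an engineer would, in place of code of your own. Each camera call takes 0.05 s, during which the arm holds its last target.

## Working session

There is one attempt and no reset: what is moved stays moved. The work goes in short steps, Python scripts to look and compute and a tool call to move; the robot and the scene stay as the last step left them, time stands still between calls to the robot, and variables do not carry over. Pictures are saved under pics/ and viewed, and the job is handed in when it is done.

Besides the shell and the picture viewer there is one more tool, called after "Request:" as name([rows], argument=value, ...), one row to a line, values as JSON. step_arm: Moves the arm, as the interface text tells. Its arguments: {"type":"object","properties":{"deltas":{"type":"array"}},"required":["deltas"]}

```bash
mkdir -p pics
cat > h.py <<'E'
import numpy as np, cv2
from cell import ctrl
def cam(n):
    i=ctrl.camera_info(n); K=np.array(i["intrinsics"],float); D=np.array(i["distortion"],float)
    R=cv2.Rodrigues(np.array(i["rvec"],float))[0]; t=np.array(i["tvec"],float).ravel(); return K,D,R,t
def ray(c,uv,z):
    K,D,R,t=c; p=cv2.undistortPoints(np.array(uv,float).reshape(-1,1,2),K,D).reshape(-1,2)
    d=np.c_[p,np.ones(len(p))]@R; o=-R.T@t
    s=(z-o[2])/d[:,2]; return o+d*s[:,None]
def cloud(c,depth):
    K,D,R,t=c; h,w=depth.shape; u,v=np.meshgrid(np.arange(w),np.arange(h))
    p=cv2.undistortPoints(np.stack([u,v],-1).reshape(-1,1,2).astype(float),K,D).reshape(-1,2)
    X=np.c_[p,np.ones(len(p))]*depth.reshape(-1,1); X=(X-t)@R; X[depth.ravel()==0]=np.nan
    return X.reshape(h,w,3)
def proj(c,P):
    K,D,R,t=c; return cv2.projectPoints(np.array(P,float).reshape(-1,3),cv2.Rodrigues(R)[0],t,K,D)[0].reshape(-1,2)
def shot(n,name):
    c=cam(n); im,d=ctrl.get_image(n); cv2.imwrite(f"pics/{name}.png",im[:,:,::-1]); np.savez(f"pics/{name}.npz",im=im,d=d,K=c[0],D=c[1],R=c[2],t=c[3]); return c,im,d
def load(name):
    z=np.load(f"pics/{name}.npz"); return (z["K"],z["D"],z["R"],z["t"]),z["im"],z["d"]
E
python3 - <<'E'
from h import *
s=ctrl.read_state(); print(s, ctrl.finger_overhang)
for n in("scene","side","wrist"): shot(n,n+"0"); c=cam(n); print(n,-c[2].T@c[3],c[0][0,0])
E
```

```text
{'clock': 0.0, 'qpos': array([ 1.05619026,  0.62936168,  0.03848371,  1.51836744, -0.02700704,
        0.99629784, -0.02000461]), 'qd': array([-0.00074223, -0.00017454,  0.00084624, -0.00082805,  0.00039819,
        0.00016026,  0.00091333]), 'tau': array([-3.72761815e-05, -5.63401294e+01,  1.22604132e+00, -1.93448782e+01,
        1.09991734e-02,  1.02198686e-02, -7.40268433e-06]), 'eef_pos': array([ 281.76971036, -585.07460207,  238.37993964]), 'tool_rot': array([-3.13967805e+00,  4.47798028e-05,  4.48763899e-01]), 'force': array([-0.0200799 , -0.74003787, -0.16468555]), 'torque': array([-0.02939633,  0.00777587,  0.05511277]), 'width': 85.26799784328948} 8.0
scene [1229.28958376 -445.84562586 1142.46557505] 449.22819970598357
side [-171.17491303  768.26267555 1178.48471368] 496.9754335630146
wrist [ 342.60865683 -555.16817662  372.52706587] 280.0176205792084
```

View pics/scene0.png

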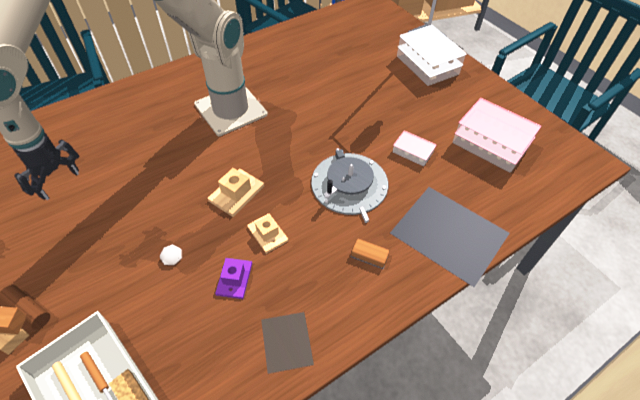

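View pics/side0.png

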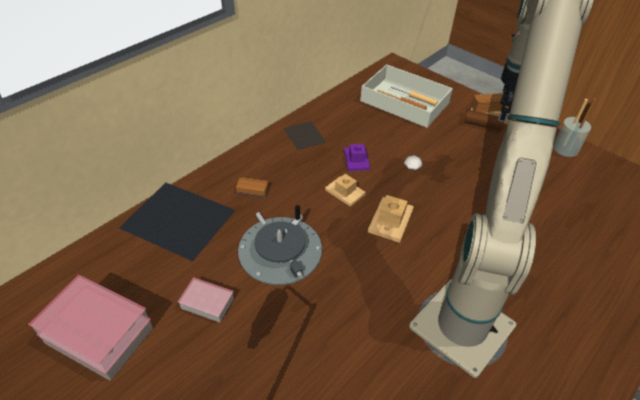

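View pics/wrist0.png

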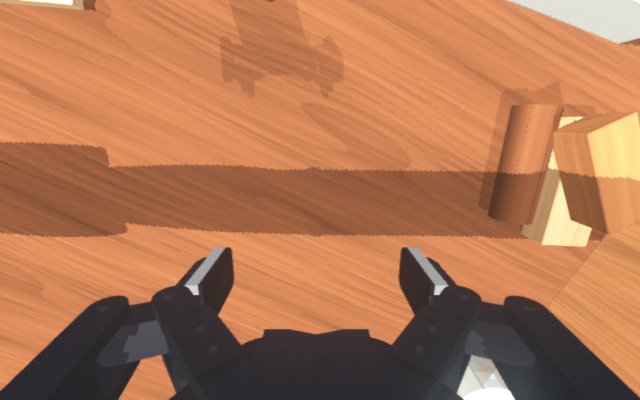

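Both overhead views show the turntable at scene (350,183), handle at (330,186) and lug at (364,213). These could be taken for the blank:
- Large wooden piece at scene (236,190). It has the blank's colour but is the larger of the two.
- Small wooden piece at scene (267,232). This fits the description, so I choose it.
- Purple piece at scene (234,278). It's excluded by colour.

I'll check the choice in a close crop.

Run:
```python
from h import *
c,im,d=load("scene0"); a=im[140:260,200:400]; 
c2,im2,d2=load("side0"); b=im2[160:290,230:430]
a=cv2.resize(a,None,fx=4,fy=4,interpolation=cv2.INTER_CUBIC);b=cv2.resize(b,None,fx=4,fy=4,interpolation=cv2.INTER_CUBIC)
cv2.imwrite("pics/ca.png",a[:,:,::-1]);cv2.imwrite("pics/cb.png",b[:,:,::-1])
X=cloud(c,d); X2=cloud(c2,d2)
for uv in [(267,232),(236,190),(234,278),(350,183),(364,213),(330,186),(171,255),(370,252),(414,148)]: print(uv,X[uv[1],uv[0]].round(0))
```

```text
(267, 232) [ 577. -170.   50.]
(236, 190) [ 407. -179.   70.]
(234, 278) [ 655. -316.   51.]
(350, 183) [558. 139.  45.]
(364, 213) [656. 124.   9.]
(330, 186) [559.  60.  85.]
(171, 255) [ 483. -429.   30.]
(370, 252) [783.  46.  29.]
(414, 148) [548. 415.  34.]
```

View pics/ca.png

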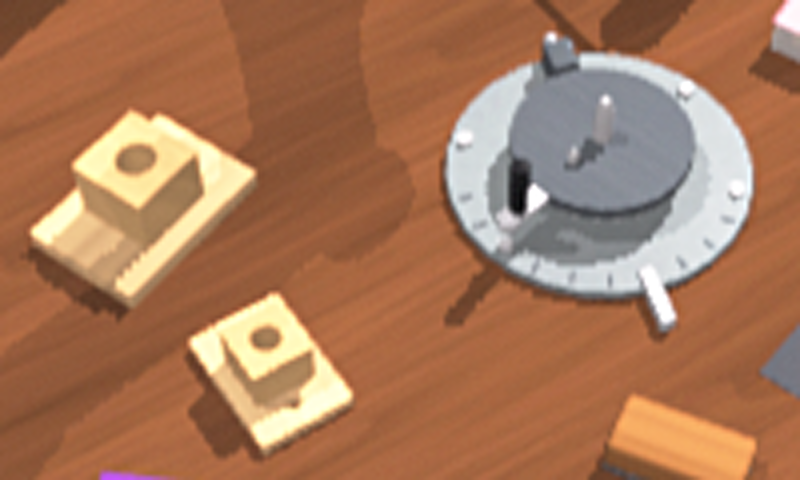

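View pics/cb.png

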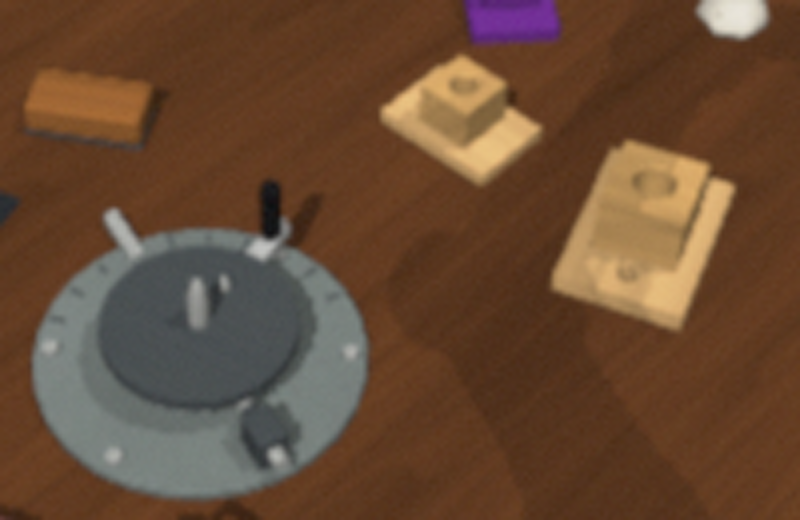

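The crop shows the small wooden blank at scene (267,226), with its pin hole at about (273,240), on the +x world side of the block. The arm and handle are near (330,188) and the lug at (364,213). Next I'll measure them.

```bash
cat > meas.py <<'E'
from h import *
def blank(n,zoff=0,near=(577,-170),r=90):
    c,im,d=load(n); X=cloud(c,d); hsv=cv2.cvtColor(im,cv2.COLOR_RGB2HSV)
    near=np.array(near); m=(np.hypot(X[...,0]-near[0],X[...,1]-near[1])<r)
    for lo,hi,nm in((46,58,"blocktop"),(8,17,"plate")):
        mm=m&(X[...,2]>lo+zoff)&(X[...,2]<hi+zoff)
        P=X[mm]; (cx,cy),wh,a=cv2.minAreaRect(P[:,:2].astype(np.float32)); print(n,nm,len(P),"c",round(cx,1),round(cy,1),np.round(wh,1),round(a,1),"zmed",np.median(P[:,2]).round(1))
E
python3 - <<'E'
from meas import *
for n in("scene0","side0"):
    blank(n)
    c,im,d=load(n); X=cloud(c,d)
    m=np.hypot(X[...,0]-558,X[...,1]-139)<175
    # rotor top
    P=X[m&(X[...,2]>44)&(X[...,2]<52)]
    Q=X[m&(X[...,2]>6)&(X[...,2]<13)]
    for P,nm in((P,"rotor"),(Q,"dial")):
        hull=cv2.convexHull(P[:,:2].astype(np.float32)); (e,r)=cv2.minEnclosingCircle(hull); print(nm,len(P),np.round(e,1),round(r,1),np.median(P[:,2]))
    H=X[m&(X[...,2]>56)]; 
    for p in H[::3]: print(p.round(0),end=" ")
    print()
E
```

```text
scene0 blocktop 227 c 554.2 -160.5 [54.6 51.3] 0.9 zmed 50.6
scene0 plate 389 c 557.6 -187.2 [119.  129.2] 1.2 zmed 11.2
rotor 1107 [515.7 135.8] 101.3 46.82470528568884
dial 1736 [558.6 145.8] 154.2 9.008899762442837
[529. 156.  91.] [529. 157.  86.] [528. 155.  81.] [533. 162.  83.] [535. 157.  83.] [531. 153.  76.] [537. 159.  79.] [532. 152.  72.] [537. 160.  73.] [537. 156.  71.] [532. 152.  63.] [540. 158.  68.] [540. 155.  64.] [537. 122.  59.] [544. 121.  62.] [550.  66. 100.] [556.  62. 104.] [553.  57. 100.] [560.  63. 103.] [558.  57. 100.] [551.  55.  89.] [560.  59.  96.] [555.  56.  88.] [560.  63.  89.] [559.  57.  86.] [550.  56.  73.] [557.  62.  77.] [556.  56.  75.] [560.  64.  74.] [560.  57.  74.] [554.  53.  65.] [562.  59.  68.] [556.  56.  60.] [563.  63.  62.] 
side0 blocktop 165 c 551.8 -159.1 [57.5 53.5] 89.7 zmed 52.5
side0 plate 300 c 564.4 -181.2 [133.8 159.6] 12.1 zmed 12.5
rotor 1394 [506.  138.3] 106.2 48.43728823621051
dial 2040 [558.2 138.5] 174.7 10.14910821308349
[557.  59. 102.] [554.  62. 102.] [553.  66. 101.] [546.  61. 102.] [545.  70. 106.] [552.  72.  98.] [542.  69. 103.] [548.  72.  96.] [546.  62.  90.] [549.  67.  88.] [554.  70.  82.] [547.  65.  83.] [553.  67.  75.] [548.  59.  73.] [549.  67.  74.] [554.  71.  69.] [543.  69.  76.] [552.  68.  64.] [545.  63.  65.] [548.  68.  62.] [552.  73.  59.] [546.  66.  57.] [539.  68.  61.] [531. 158.  91.] [570. 159.  56.] [526. 162.  94.] [536. 126.  56.] [526. 162.  91.] [529. 168.  88.] [529. 156.  78.] [528. 168.  85.] [525. 160.  80.] [531. 166.  76.] [522. 163.  80.] [526. 171.  80.] [525. 160.  72.] [532. 166.  67.] [522. 163.  72.] [527. 170.  70.] [522. 163.  67.] [528. 166.  60.] [524. 158.  57.] [526. 164.  56.] [457. 179.  57.]
```

Run:
```python
from meas import *
c=cam("wrist"); print("opt axis",c[2][2],"img up",-c[2][1]); s=ctrl.read_state(); print(proj(c,[s["eef_pos"]]), s["eef_pos"])
c,im,d=load("scene0"); hsv=cv2.cvtColor(im,cv2.COLOR_RGB2HSV)
# crop coords/4+offset
f=lambda l:[(200+x/4,140+y/4) for x,y in l]
print("plate corners z12",ray(c,f([(272,292),(352,388),(264,448),(190,345)]),12).round(0))
print("block top z52",ray(c,f([(280,300),(313,348),(257,382),(222,332)]),52).round(0), "bore",ray(c,f([(266,338)]),52).round(1),"pinhole",ray(c,f([(293,402)]),12).round(1))
print("lug",ray(c,f([(645,270),(668,325)]),14).round(1),"shaft tip",ray(c,f([(606,97)]),92).round(1),"handle top",ray(c,f([(520,164)]),101).round(1))
c,im,d=load("side0")
f=lambda l:[(230+x/4,160+y/4) for x,y in l]
print("side block",ray(c,f([(464,57),(506,92),(464,118),(421,90)]),52).round(0),"bore",ray(c,f([(464,86)]),52).round(1))
print("plate",ray(c,f([(541,130),(481,184),(381,115)]),12).round(0))
print("lug",ray(c,f([(112,212),(140,252)]),14).round(1),"tip",ray(c,f([(199,281)]),92).round(1),"handle",ray(c,f([(270,187)]),101).round(1))
```

```text
opt axis [-0.24605332 -0.11651846 -0.96222721] img up [ 0.8667766   0.4178311  -0.27224162]
[[317.72224978 257.34336489]] [ 281.83997256 -585.19029167  238.60153963]
plate corners z12 [[ 496. -124.   12.]
 [ 603. -118.   12.]
 [ 612. -197.   12.]
 [ 504. -199.   12.]]
block top z52 [[ 531. -134.   52.]
 [ 581. -135.   52.]
 [ 584. -183.   52.]
 [ 533. -183.   52.]] bore [[ 554.8 -159.2   52. ]] pinhole [[ 589.7 -160.1   12. ]]
lug [[637.3 126.8  14. ]
 [687.7 110.4  14. ]] shaft tip [[529.7 161.7  92. ]] handle top [[554.   63.4 101. ]]
side block [[ 570. -183.   52.]
 [ 518. -176.   52.]
 [ 523. -129.   52.]
 [ 569. -129.   52.]] bore [[ 547.4 -156.9   52. ]]
plate [[ 493. -195.   12.]
 [ 489. -114.   12.]
 [ 599. -115.   12.]]
lug [[676.4 114.9  14. ]
 [629.5 127.8  14. ]] tip [[525.5 159.8  92. ]] handle [[548.1  65.3 101. ]]
```

Request:
step_arm([
  [[0.4,13.5,32.5,-2,0,0,0.0675],[0.4,13.5,32.5,-2,0,0,0.0675],[0.4,13.5,32.5,-2,0,0,0.0675],[0.4,13.5,32.5,-2,0,0,0.0675],[0.4,13.5,32.5,-2,0,0,0.0675],[0.4,13.5,32.5,-2,0,0,0.0675],[0.4,13.5,32.5,-2,0,0,0.0675],[0.4,13.5,32.5,-2,0,0,0.0675],[0.4,13.5,32.5,-2,0,0,0.0675],[0.4,13.5,32.5,-2,0,0,0.0675]],
])

```text
clock: 0.98
eef_pos: [417.3, -259.0, 219.2]
tool_rot: [-3.142, 0.0, 1.127]
force: [-0.4, 0.0, 0.0]
width: 34.3
```

Request:
step_arm([
  [[0.4,13.5,32.5,-2,0,0,0.0675],[0.4,13.5,32.5,-2,0,0,0.0675],[0.4,13.5,32.5,-2,0,0,0.0675],[0.4,13.5,32.5,-2,0,0,0.0675],[0.4,13.5,32.5,-2,0,0,0.0675],[0.4,13.5,32.5,-2,0,0,0.0675],[0.4,13.5,32.5,-2,0,0,0.0675],[0.4,13.5,32.5,-2,0,0,0.0675],[0.4,13.5,32.5,-2,0,0,0.0675],[0.4,13.5,32.5,-2,0,0,0.0675]],
])

```text
clock: 1.82
eef_pos: [552.4, 65.9, 199.1]
tool_rot: [-3.141, 0.0, 1.802]
force: [0.1, -0.1, -0.5]
width: 34.0
```

Run:
```python
from h import *
shot("wrist","w1"); s=ctrl.read_state(); print(s["eef_pos"],s["tool_rot"],s["width"],s["clock"],s["qpos"])
```

```text
[555.01439009  75.46710126 199.31220869] [ 3.13570679 -0.00693843  1.81354893] 34.59303898709641 1.8667 [ 0.05283016  0.5657028  -0.35466236  1.81352653  0.25243654  0.80109598
 -0.18395098]
```

View pics/w1.png

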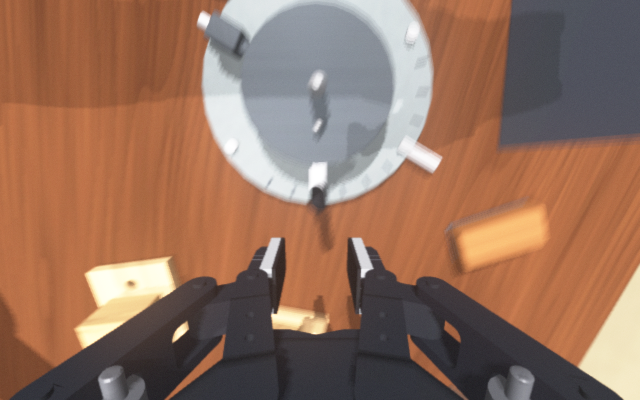

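The wrist view shows the turntable at (318,80) and the lug at (418,155), but it's blurred because the arm was still moving. I'll let it settle and take the picture again.

Request:
step_arm([
  [[0.4,0,0,0,0,0,0],[0.4,0,0,0,0,0,0],[0.4,0,0,0,0,0,0]],
])

```text
clock: 2.12
eef_pos: [551.5, 62.9, 199.0]
tool_rot: [-3.14, 0.001, 1.797]
force: [-0.5, -0.3, 0.6]
width: 34.2
```

Run:
```python
from h import *
s=ctrl.read_state(); print(s["eef_pos"],s["tool_rot"],s["width"],s["clock"])
c,im,d=shot("wrist","w2")
cv2.imwrite("pics/w2c.png",cv2.resize(im[0:230,180:460],None,fx=2.6,fy=2.6,interpolation=cv2.INTER_CUBIC)[:,:,::-1])
```

```text
[551.52779583  62.87835687 198.99005545] [-3.14021070e+00  9.88436382e-04  1.79695695e+00] 34.242472461452074 2.1167
```

View pics/w2c.png

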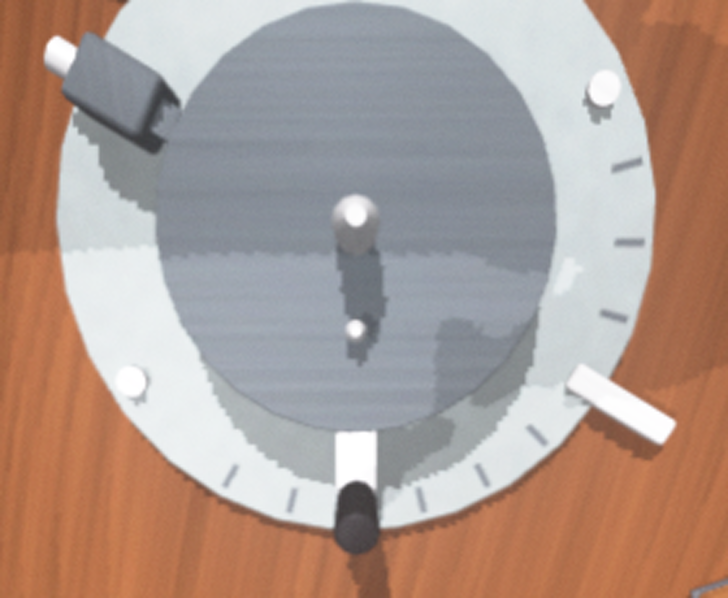

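Run:
```python
from h import *
c,im,d=load("w2"); f=lambda x,y:[(180+(x+.5)/2.6-.5,(y+.5)/2.6-.5)]
S=ray(c,f(356,214),92)[0];H=ray(c,f(356,532),101)[0];P=ray(c,f(356,328),62)[0]
L0=ray(c,f(578,382),14)[0];L1=ray(c,f(664,432),14)[0]
g=cv2.cvtColor(im,cv2.COLOR_RGB2HSV)
# rotor rim by points on plane z=48
rim=[(157,214),(556,214),(356,3),(356,432),(215,75),(500,75)]
R=np.array([ray(c,f(*p),48)[0] for p in rim]);
A=np.c_[2*R[:,:2],np.ones(len(R))]; x=np.linalg.lstsq(A,(R[:,:2]**2).sum(1),rcond=None)[0]; print("rotor circ",x[:2],np.sqrt(x[2]+x[0]**2+x[1]**2))
# dial: edge points
rim=[(58,214),(655,214),(356,530),(215,499),(90,340),(620,350),(75,110)]
R=np.array([ray(c,f(*p),10)[0] for p in rim]);
A=np.c_[2*R[:,:2],np.ones(len(R))]; x=np.linalg.lstsq(A,(R[:,:2]**2).sum(1),rcond=None)[0]; print("dial circ",x[:2],np.sqrt(x[2]+x[0]**2+x[1]**2))
print("S",S,"H",H,"P",P,"L",L0,L1)
a=lambda v:np.degrees(np.arctan2(v[1],v[0]))
print("H ang",a(H-S),np.linalg.norm((H-S)[:2]),"P",a(P-S),np.linalg.norm((P-S)[:2]),"lug",a(L1-S),a(L1-L0),np.linalg.norm((L1-S)[:2]))
```

```text
rotor circ [528.24335762 160.59261674] 72.45446030299922
dial circ [528.08408903 159.53496721] 122.80066789859545
S [527.76411475 161.61554738  92.        ] H [550.01073454  65.16494674 101.        ] P [535.4170649  128.45810899  62.        ] L [633.77987609 127.72027167  14.        ] [677.20991058 115.59435577  14.        ]
H ang -77.01170652544039 98.98298064008864 P -77.00335936565877 34.02915465430611 lug -17.115991186508232 -15.600039634502254 156.37133998537087
```

Request:
step_arm([
  [[0.4,-1,1,-22,0,0,0],[0.4,0,0,-22,0,0,0],[0.4,0,0,-22,0,0,0],[0.4,0,0,-22,0,0,0],[0.4,0,0,-22,0,0,0],[0.4,0,0,-20,0,0,0],[0.4,0,0,0,0,0,0]],
])

```text
clock: 2.75
eef_pos: [548.3, 63.1, 66.2]
tool_rot: [-3.135, 0.001, 1.796]
force: [-0.6, -0.4, -0.3]
width: 33.8
```

Run:
```python
from h import *
shot("wrist","w3"); s=ctrl.read_state(); print(s["eef_pos"],s["tool_rot"],s["width"],s["force"])
C=np.array([528,161]); r=99.5
p=s["eef_pos"][:2]
import math
# waypoints: 16 rows x 3.75 deg
for k in range(17):
    a=math.radians(-77+3.75*k); q=C+r*np.array([math.cos(a),math.sin(a)]); print(k,(q-p).round(1),q.round(1)); p=q
```

```text
[549.41780741  63.62440125  67.95701996] [-3.13724738e+00  4.95541965e-04  1.79680784e+00] 34.35087980767802 [0.67122541 0.53760077 0.42708041]
0 [1.  0.4] [550.4  64.1]
1 [6.3 1.7] [556.7  65.7]
2 [6.2 2.1] [562.8  67.8]
3 [6.  2.5] [568.9  70.3]
4 [5.8 2.9] [574.7  73.1]
5 [5.6 3.2] [580.4  76.4]
6 [5.4 3.6] [585.8  80. ]
7 [5.2 4. ] [591.   83.9]
8 [4.9 4.3] [595.9  88.2]
9 [4.6 4.6] [600.5  92.8]
10 [4.3 4.9] [604.8  97.7]
11 [4.  5.2] [608.8 102.9]
12 [3.6 5.4] [612.4 108.3]
13 [3.3 5.6] [615.6 113.9]
14 [2.9 5.8] [618.5 119.7]
15 [2.5 6. ] [621.  125.7]
16 [2.1 6.2] [623.2 131.9]
```

View pics/w3.png

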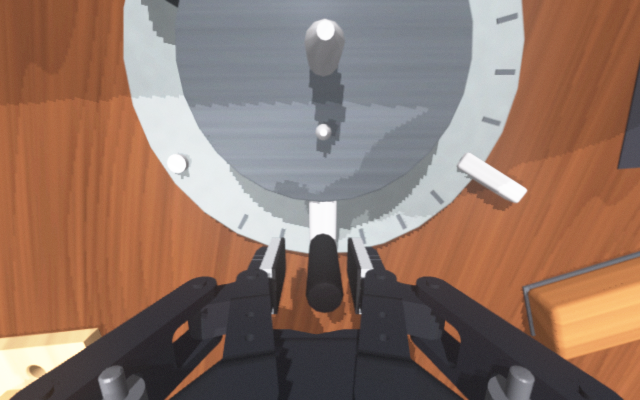

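The wrist view shows the handle at (323,270) standing between the pads and clear of both. Now I'll swing it four clicks.

Request:
step_arm([
  [[0.4,7.3,2,0,0,0,0.0655],[0.4,6.2,2.1,0,0,0,0.0655],[0.4,6,2.5,0,0,0,0.0655],[0.4,5.8,2.9,0,0,0,0.0655],[0.4,5.6,3.2,0,0,0,0.0655],[0.4,5.4,3.6,0,0,0,0.0655],[0.4,5.2,4,0,0,0,0.0655],[0.4,4.9,4.3,0,0,0,0.0655]],
])

```text
clock: 3.47
eef_pos: [597.0, 88.0, 70.8]
tool_rot: [-3.139, 0.001, 2.324]
force: [1.4, 0.2, -0.2]
width: 34.1
```

Run:
```python
from h import *
shot("wrist","w4"); s=ctrl.read_state(); print(s["eef_pos"],s["tool_rot"],s["width"],s["force"])
```

```text
[599.18441574  89.93883532  71.15073352] [3.13909876e+00 1.57169906e-03 2.32743537e+00] 34.22049977156147 [ 1.58613375  0.8821813  -0.05991489]
```

View pics/w4.png

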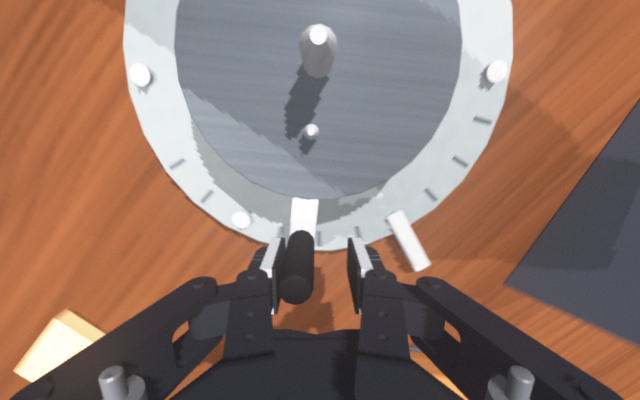

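The handle at (298,265) is following against the trailing finger, and the lug at (408,238) is about two clicks ahead. I'll carry on.

Request:
step_arm([
  [[0.4,4.6,4.6,0,0,0,0.0655],[0.4,4.3,4.9,0,0,0,0.0655],[0.4,4,5.2,0,0,0,0.0655],[0.4,3.6,5.4,0,0,0,0.0655],[0.4,3.3,5.6,0,0,0,0.0655],[0.4,2.9,5.8,0,0,0,0.0655],[0.4,2.5,6,0,0,0,0.0655],[0.4,2.1,6.2,0,0,0,0.0655],[0.4,0,0,0,0,0,0],[0.4,0,0,0,0,0,0]],
])

```text
clock: 4.35
eef_pos: [625.4, 133.5, 70.5]
tool_rot: [3.141, 0.002, 2.844]
force: [0.3, -0.2, -0.6]
width: 34.1
```

Run:
```python
from h import *
shot("wrist","w5"); s=ctrl.read_state(); print(s["eef_pos"],s["tool_rot"],s["width"],s["force"])
```

```text
[625.23813043 133.07286943  70.27349067] [3.14126430e+00 1.29429099e-03 2.84363276e+00] 33.99214049761056 [-0.39675247 -0.05315917  0.32374611]
```

View pics/w5.png

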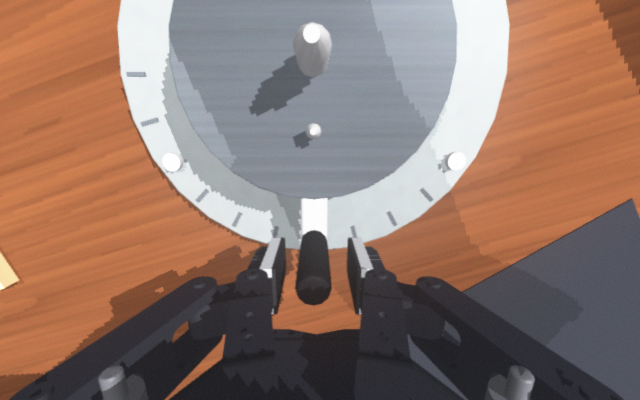

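The handle is centred between the pads at (314,265) with no contact force, and the lug is hidden under the arm. I'll lift straight off and measure the seat.

Request:
step_arm([
  [[0.4,0,0,5,0,0,0],[0.4,0,0,20,0,0,0],[0.4,0,0,25,0,0,0],[0.4,0,0,25,0,0,0],[0.4,0,0,25,0,0,0],[0.4,0,0,15,0,0,0],[0.4,0,0,0,0,0,0],[0.4,0,0,0,0,0,0],[0.4,0,0,0,0,0,0]],
])

```text
clock: 5.15
eef_pos: [624.2, 132.9, 183.6]
tool_rot: [-3.14, -0.001, 2.846]
force: [-0.5, -0.2, 0.9]
width: 34.3
```

Run:
```python
from h import *
s=ctrl.read_state(); print(s["eef_pos"],s["tool_rot"],s["width"],s["clock"])
c,im,d=shot("wrist","w6")
cv2.imwrite("pics/w6c.png",cv2.resize(im[0:230,180:460],None,fx=2.6,fy=2.6,interpolation=cv2.INTER_CUBIC)[:,:,::-1])
```

```text
[624.15870416 132.91560329 183.62190461] [-3.14025598e+00 -8.95235730e-04  2.84595708e+00] 34.33113481225 5.15
```

View pics/w6c.png

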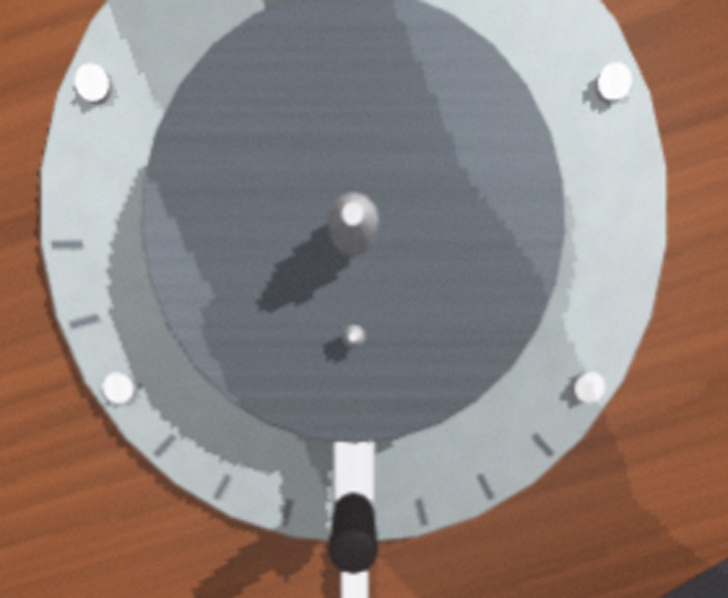

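Run:
```python
from h import *
c,im,d=load("w6"); f=lambda x,y:[(180+(x+.5)/2.6-.5,(y+.5)/2.6-.5)]
S=ray(c,f(353,212),92)[0];H=ray(c,f(354,551),101)[0];P=ray(c,f(356,334),62)[0]
rim=[(143,214),(563,214),(353,441),(175,340),(535,340),(200,70),(505,70)]
def circ(rim,z):
    R=np.array([ray(c,f(*p),z)[0] for p in rim])
    A=np.c_[2*R[:,:2],np.ones(len(R))]; x=np.linalg.lstsq(A,(R[:,:2]**2).sum(1),rcond=None)[0]; print("circ",z,x[:2],np.sqrt(x[2]+x[0]**2+x[1]**2))
circ(rim,48)
circ([(41,214),(666,214),(64,331),(643,331),(124,434),(584,434),(203,505),(505,505)],10)
L=ray(c,f(354,590),14)[0]
a=lambda v:np.degrees(np.arctan2(v[1],v[0]))
print("S",S,"H",H,"P",P,"L",L)
print("H ang",a(H-S),np.linalg.norm((H-S)[:2]),"P",a(P-S),np.linalg.norm((P-S)[:2]),"PH",a(H-P),"lug",a(L-S))
```

```text
circ 48 [529.42072723 161.25332   ] 72.32823252209873
circ 10 [529.44291954 161.11801456] 122.92486875840247
S [527.31039564 161.84085813  92.        ] H [622.338857  133.1924643 101.       ] P [560.41849877 152.70221209  62.        ] L [665.86328699 119.75954041  14.        ]
H ang -16.776573801205412 99.25290392255913 P -15.430806898598247 34.34619839882839 PH -17.488497224141042 lug -16.89459774027986
```

The crop shows the arm nose pointing straight at the lug, with the handle at (354,551) and the lug showing below it at (354,585). The measured arm angle is -17° against -16.9° for the lug, so the rotor is clicked in. Next, the blank.

Request:
step_arm([
  [[1,-6,-24,0,0,0,-0.107],[1,-6,-24,0,0,0,-0.107],[1,-6,-24,0,0,0,-0.107],[1,-6,-24,0,0,0,-0.107],[1,-6,-24,0,0,0,-0.107],[1,-6,-24,0,0,0,-0.107],[1,-6,-24,0,0,0,-0.107],[1,-6,-24,0,0,0,-0.107],[1,-6,-24,0,0,0,-0.107],[1,-6,-24,0,0,0,-0.107]],
])

```text
clock: 6.03
eef_pos: [563.5, -107.5, 183.0]
tool_rot: [-3.139, -0.001, 1.771]
force: [0.2, -0.1, 0.1]
width: 85.4
```

Request:
step_arm([
  [[1,-6,-24,0,0,0,-0.107],[1,-6,-27,0,0,0,-0.107],[1,0,0,0,0,0,0],[1,0,0,0,0,0,0],[1,0,0,0,0,0,0],[1,0,0,0,0,0,0]],
])

```text
clock: 6.53
eef_pos: [552.8, -155.7, 183.8]
tool_rot: [-3.141, -0.001, 1.565]
force: [-0.1, -0.4, 0.2]
width: 85.2
```

Run:
```python
from h import *
s=ctrl.read_state(); print(s["eef_pos"],s["tool_rot"],s["width"],s["clock"])
c,im,d=shot("wrist","w7"); print(proj(c,[[552,-158,52]]))
```

```text
[ 552.81523331 -155.7483662   183.80609525] [-3.14093502e+00 -1.34519134e-03  1.56521847e+00] 85.18383386756476 6.5333
[[316.82081023 199.43071839]]
```

View pics/w7.png

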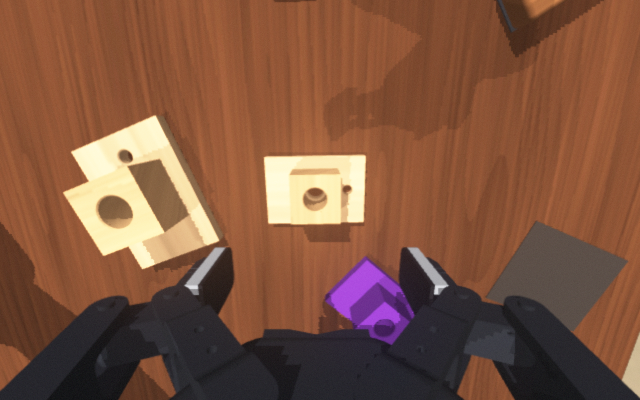

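The wrist view shows the small blank with its bore at (315,197) and pin hole at (347,188), towards world +x. The large blank is on the left at (115,210) and the purple one at (375,310).

Run:
```python
from h import *
c,im,d=load("w7")
cv2.imwrite("pics/w7c.png",cv2.resize(im[140:240,250:380],None,fx=6,fy=6,interpolation=cv2.INTER_CUBIC)[:,:,::-1])
print("big corner",ray(c,[(220,240),(158,117)],16),"purple",ray(c,[(367,258),(325,297)],12))
hsv=cv2.cvtColor(im,cv2.COLOR_RGB2HSV)
m=((hsv[...,2]>150)&(hsv[...,0]>14)&(hsv[...,0]<35)).astype(np.uint8); m[:,:250]=0;m[:,380:]=0;m[:145]=0;m[240:]=0
m=cv2.morphologyEx(m,cv2.MORPH_CLOSE,np.ones((5,5)))
ct=max(cv2.findContours(m,cv2.RETR_EXTERNAL,cv2.CHAIN_APPROX_NONE)[0],key=cv2.contourArea)
P=ray(c,ct.reshape(-1,2),12)[:,:2].astype(np.float32); print("plate",cv2.minAreaRect(P),cv2.minAreaRect(ct))
```

```text
big corner [[ 438.97574217 -215.98236257   16.        ]
 [ 388.01260646  -78.42497068   16.        ]] purple [[ 611.93470532 -241.87589958   12.        ]
 [ 561.6540452  -295.43825601   12.        ]]
plate ((550.0678100585938, -158.43728637695312), (111.17013549804688, 78.99681854248047), 0.8281870484352112) ((315.09991455078125, 189.39590454101562), (68.74078369140625, 101.14220428466797), 88.83085632324219)
```

View pics/w7c.png

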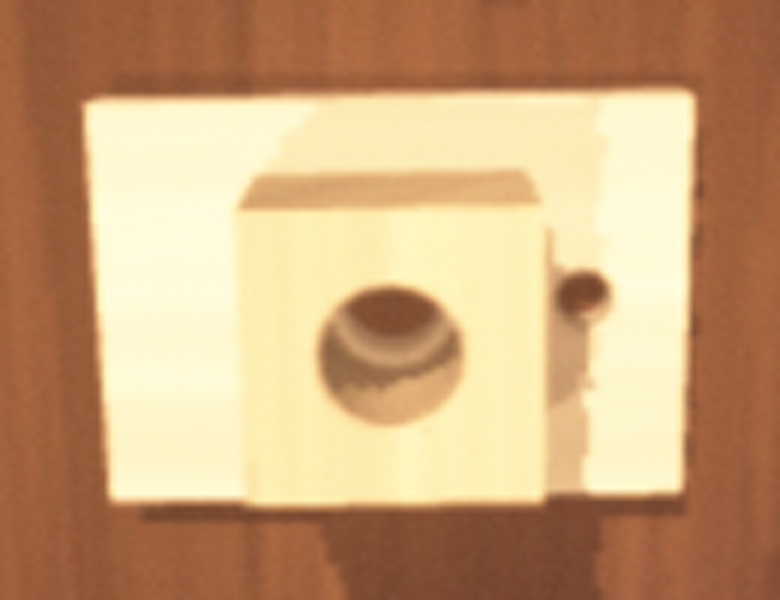

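Run:
```python
from h import *
c,im,d=load("w7"); f=lambda l:[(250+(x+.5)/6-.5,140+(y+.5)/6-.5) for x,y in l]
Q=ray(c,f([(86,100),(693,90),(685,493),(108,503)]),12); print(Q.round(1),Q.mean(0))
a=lambda v:np.degrees(np.arctan2(v[1],v[0])); print(a(Q[1]-Q[0]),a(Q[2]-Q[3]))
B=ray(c,f([(391,355)]),52)[0]; P=ray(c,f([(584,297)]),12)[0]; print(B,P,a(P-B))
T=ray(c,f([(238,208),(545,208),(546,503),(247,506)]),52); print(T.round(1),T.mean(0),a(T[1]-T[0]),a(T[2]-T[3]))
```

```text
[[ 494.9 -119.9   12. ]
 [ 604.5 -118.7   12. ]
 [ 606.1 -195.7   12. ]
 [ 494.8 -197.2   12. ]] [ 550.07422135 -157.90239473   12.        ]
0.6197126246591624 0.7584077184530472
[ 549.96986037 -157.29727401   52.        ] [ 585.74031313 -156.91544834   12.        ] 0.6115709305269066
[[ 525.7 -132.9   52. ]
 [ 574.7 -133.1   52. ]
 [ 575.8 -183.1   52. ]
 [ 525.6 -183.4   52. ]] [ 550.45875781 -158.13055637   52.        ] -0.3103596531303996 0.316422845954319
```

Request:
step_arm([
  [[1,-2.5,-2,-20,0,0,0.012],[1,0,0,-25,0,0,0],[1,0,0,-25,0,0,0],[1,0,0,-25,0,0,0],[1,0,0,-25,0,0,0],[1,0,0,-20,0,0,0],[1,0,0,-14,0,0,0],[1,0,0,0,0,0,0],[1,0,0,0,0,0,0]],
])

```text
clock: 7.33
eef_pos: [550.0, -158.1, 29.7]
tool_rot: [-3.14, -0.001, 1.577]
force: [-0.2, 0.3, 0.4]
width: 85.5
```

Run:
```python
from h import *
s=ctrl.read_state(); print(s["eef_pos"],s["tool_rot"],s["width"],s["clock"],s["force"])
c,im,d=shot("wrist","w8")
```

```text
[ 550.02697157 -158.11543735   29.74393582] [-3.14009210e+00 -1.01532272e-03  1.57652483e+00] 85.52520659366128 7.3333 [-0.22905051  0.2795214   0.38252863]
```

View pics/w8.png

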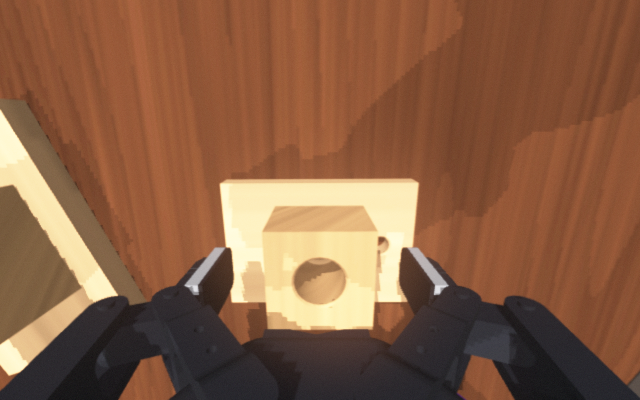

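The block at (320,270) sits centred between the open pads, with the plate below them. Closing now.

Request:
step_arm([
  [[0,0,0,0,0,0,0],[0,0,0,0,0,0,0],[0,0,0,0,0,0,0],[0,0,0,0,0,0,0],[0,0,0,0,0,0,0],[0,0,0,0,0,0,0]],
])

```text
clock: 7.88
eef_pos: [551.1, -159.5, 31.6]
tool_rot: [3.14, 0.001, 1.575]
force: [-0.1, 0.5, 6.3]
width: 49.3
```

Request:
step_arm([
  [[0,0,0,10,0,0,0],[0,0,0,20,0,0,0],[0,0,0,25,0,0,0],[0,0,0,25,0,0,0],[0,0,0,25,0,0,0],[0,0,0,15,0,0,0],[0,0,0,0,0,0,0],[0,0,0,0,0,0,0]],
])

```text
clock: 8.55
eef_pos: [550.4, -159.6, 151.2]
tool_rot: [3.14, 0.001, 1.574]
force: [-0.6, 0.6, -1.4]
width: 49.1
```

Run:
```python
from h import *
s=ctrl.read_state(); print(s["eef_pos"],s["tool_rot"],s["width"],s["clock"],s["force"],s["qpos"])
c,im,d=shot("wrist","w9")
cv2.imwrite("pics/w9c.png",cv2.resize(im[150:350,200:440],None,fx=3,fy=3,interpolation=cv2.INTER_CUBIC)[:,:,::-1])
```

```text
[ 550.43121914 -159.60437694  151.22458988] [3.13993872e+00 6.22176993e-04 1.57447553e+00] 49.148652404955236 8.55 [-0.59105664  0.62956806 -1.3635702 ] [ 0.43138797  0.64488945 -0.30813677  1.81792735  0.28068531  0.71975107
 -0.0271684 ]
```

View pics/w9c.png

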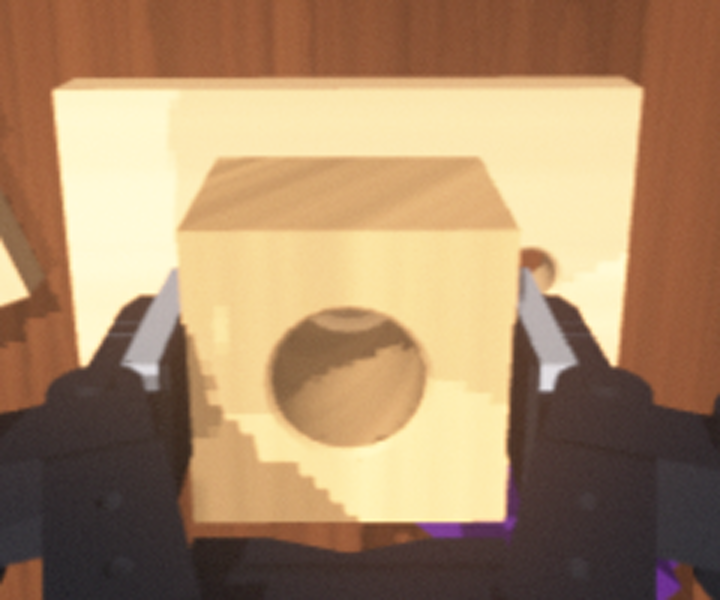

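Run:
```python
from h import *
c,im,d=load("w9"); f=lambda l:[(200+(x+.5)/3-.5,150+(y+.5)/3-.5) for x,y in l]
a=lambda v:np.degrees(np.arctan2(v[1],v[0]))
for h in(29.5,31):
    B=ray(c,f([(350,377)]),151.2+52-h)[0]; T=ray(c,f([(178,230),(519,230),(505,521),(195,521)]),151.2+52-h); E=ray(c,f([(54,90),(642,86)]),151.2+12-h); P=ray(c,f([(538,268)]),151.2+12-h)[0]
    print(h,"bore",B.round(1),"block",T.round(1).tolist(),T.mean(0).round(1),a(T[1]-T[0]),"plate edge",E.round(1).tolist(),a(E[1]-E[0]),"pin",P.round(1))
```

```text
29.5 bore [ 549.1 -155.6  173.7] block [[524.7, -132.3, 173.7], [572.9, -132.2, 173.7], [573.6, -180.9, 173.7], [524.8, -181.1, 173.7]] [ 549.  -156.6  173.7] 0.18435465147185276 plate edge [[494.8, -120.2, 133.7], [602.5, -119.1, 133.7]] 0.5890646074122967 pin [ 585.8 -155.1  133.7]
31 bore [ 549.1 -156.4  172.2] block [[524.4, -132.9, 172.2], [573.2, -132.7, 172.2], [573.9, -182.2, 172.2], [524.5, -182.3, 172.2]] [ 549.  -157.5  172.2] 0.1843546514718262 plate edge [[494.3, -120.5, 132.2], [603.1, -119.4, 132.2]] 0.589064607412296 pin [ 586.2 -155.7  132.2]
```

The blank is held squarely, with the block between the pads and the pin hole at crop (538,268). I'll carry it to hover above the shaft.

Request:
step_arm([
  [[0,-1.8,15,0,0,0,-0.0253],[0,-1.8,26,0,0,0,-0.0253],[0,-1.8,31,0,0,0,-0.0253],[0,-1.8,31,0,0,0,-0.0253],[0,-1.8,31,0,0,0,-0.0253],[0,-1.8,31,0,0,0,-0.0253],[0,-1.8,31,0,0,0,-0.0253],[0,-1.8,31,0,0,0,-0.0253],[0,-1.8,31,0,0,0,-0.0253],[0,-1.8,30,0,0,0,-0.0253]],
])

```text
clock: 9.43
eef_pos: [530.7, 130.0, 148.6]
tool_rot: [-3.139, 0.002, 1.321]
force: [0.5, -0.2, -1.0]
width: 49.1
```

Request:
step_arm([
  [[0,-1.8,20,0,0,0,-0.0253],[0,-1.7,10,0,0,0,-0.0257],[0,0,0,0,0,0,0],[0,0,0,0,0,0,0],[0,0,0,0,0,0,0],[0,0,0,0,0,0,0]],
])

```text
clock: 9.93
eef_pos: [528.7, 156.6, 149.7]
tool_rot: [-3.141, 0.002, 1.269]
force: [0.4, -0.1, -2.6]
width: 48.8
```

Run:
```python
from h import *
s=ctrl.read_state(); print(s["eef_pos"],s["tool_rot"],s["width"],s["clock"],s["force"])
shot("wrist","w10"); 
o=[]
for n,uv in(("scene",(345,160)),("side",(285,225))):
    c,im,d=shot(n,n+"1"); u,v=uv; o.append(cv2.resize(im[v-60:v+60,u-65:u+65],None,fx=3,fy=3,interpolation=cv2.INTER_CUBIC))
cv2.imwrite("pics/c10.png",np.hstack(o)[:,:,::-1])
```

```text
[528.74083635 156.62953468 149.71453259] [-3.14101163e+00  1.64164909e-03  1.26877378e+00] 48.84310690912892 9.9333 [ 0.39660944 -0.09456503 -2.63323654]
```

View pics/c10.png

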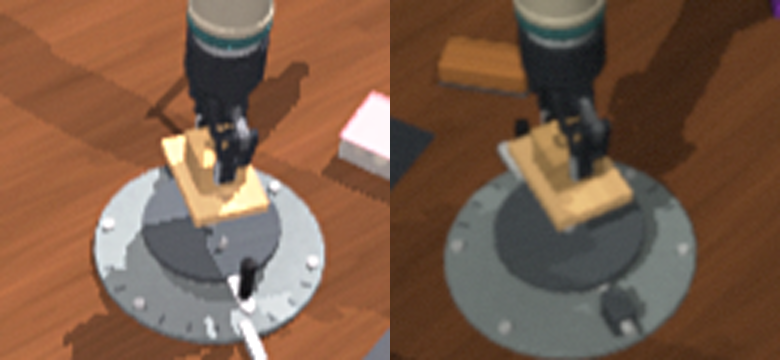

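View pics/w10.png

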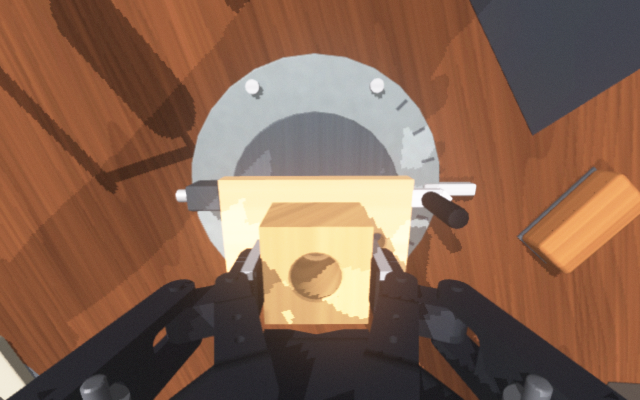

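Run:
```python
from h import *
c,im,d=load("w10")
cv2.imwrite("pics/w10c.png",cv2.resize(im[40:340,170:490],None,fx=2.5,fy=2.0,interpolation=cv2.INTER_CUBIC)[:,:,::-1])
# dial edge via mask of grey
hsv=cv2.cvtColor(im,cv2.COLOR_RGB2HSV); X=cloud(c,d)
g=((hsv[...,1]<60)&(np.abs(X[...,2]-10)<8)&(np.hypot(X[...,0]-528,X[...,1]-161)<150)).astype(np.uint8)
cv2.imwrite("pics/g.png",g*255)
# edge by rows: outermost in angle
pts=[]
for ang in np.arange(-30,210,3.):
    if -25<ang<-8 or 155<ang<172: continue
    a=np.radians(ang); r=np.arange(105,140,.25); P=np.c_[528.3+r*np.cos(a),161.2+r*np.sin(a),np.full(len(r),10.)]
    uv=proj(c,P); s=cv2.remap(hsv[...,1].astype(np.float32),uv[:,0].astype(np.float32),uv[:,1].astype(np.float32),cv2.INTER_LINEAR).ravel()
    ok=(uv[:,0]>5)&(uv[:,0]<635)&(uv[:,1]>5)
    if ok.all():
        k=np.where(s>90)[0]
        if len(k) and k[0]>10: pts.append((ang,r[k[0]],*P[k[0],:2]))
p=np.array(pts); print(len(p),p[:,0].min(),p[:,0].max(),p[::5,1])
for it in range(3):
    A=np.c_[2*p[:,2:],np.ones(len(p))]; x=np.linalg.lstsq(A,(p[:,2:]**2).sum(1),rcond=None)[0]; R=np.sqrt(x[2]+x[0]**2+x[1]**2); e=np.hypot(p[:,2]-x[0],p[:,3]-x[1])-R; print("axis",x[:2],R,e.std()); p=p[abs(e)<2*e.std()+.3]
```

```text
67 -30.0 207.0 [123.5  123.25 123.5  124.25 124.75 124.75 124.5  124.75 125.   125.25
 125.5  125.   124.75 125.  ]
axis [527.76577302 163.25264735] 123.22284200238406 1.9368665342516125
axis [527.47854086 162.32861874] 123.90612001051716 0.6898694202128179
axis [527.60804038 161.92928947] 124.18560557263982 0.26530649502955006
```

View pics/w10c.png

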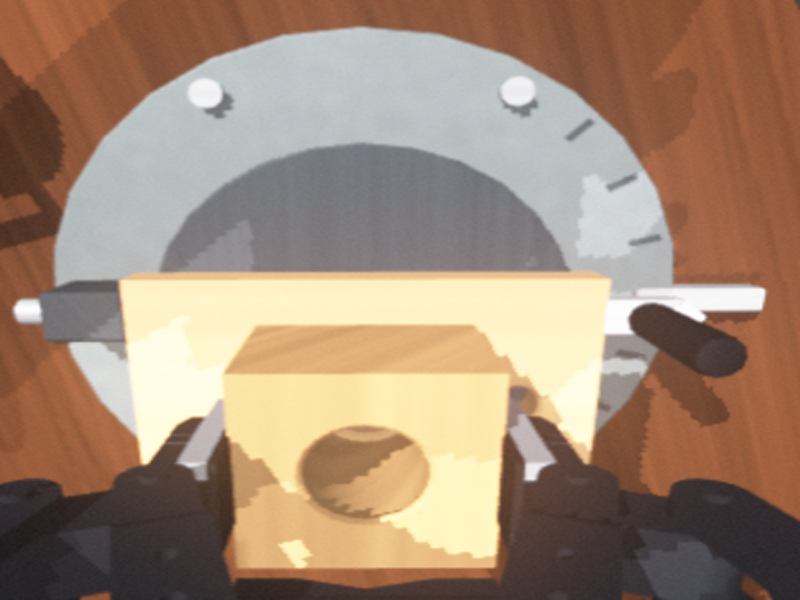

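Run:
```python
from h import *
c,im,d=load("w10"); f=lambda l:[(170+(x+.5)/2.5-.5,40+(y+.5)/2-.5) for x,y in l]
a=lambda v:np.degrees(np.arctan2(v[1],v[0])); z=149.7
for h in (30.5,32):
    B=ray(c,f([(365,471)]),z+52-h)[0]; T=ray(c,f([(224,374),(509,374),(498,568),(236,568)]),z+52-h); E=ray(c,f([(120,279),(611,278)]),z+12-h)
    print(h,"bore",B.round(1),"block",T.mean(0).round(1),[np.linalg.norm(T[i]-T[i-1]).round(1) for i in range(4)],a(T[1]-T[0]),a(T[2]-T[3]),"edge",E.round(1).tolist(),np.linalg.norm(E[1]-E[0]),a(E[1]-E[0]))
    m=E.mean(0)[:2]; n=np.radians(a(E[1]-E[0])); print("centre from edge",m+38*np.array([np.sin(n),-np.cos(n)]))
H=ray(c,f([(722,357)]),101)[0]; L=ray(c,f([(765,297)]),14)[0]; D=ray(c,f([(17,310)]),14)[0]; print("H",H,"lug",L, "angle from axis",a(H[:2]-[527.7,161.6]),a(L[:2]-[527.7,161.6]))
s=ctrl.read_state(); print(s["eef_pos"],s["tool_rot"])
```

```text
30.5 bore [528.1 160.1 171.2] block [528.  158.7 171.2] [np.float64(49.3), np.float64(48.8), np.float64(49.3), np.float64(49.9)] -17.281013547292112 -17.248188914818098 edge [[487.0, 210.7, 131.2], [590.8, 178.7, 131.2]] 108.60067077290913 -17.147028129977592
centre from edge [527.70063726 158.34958361]
32 bore [527.9 159.2 169.7] block [527.8 157.8 169.7] [np.float64(50.0), np.float64(49.4), np.float64(49.9), np.float64(50.6)] -17.28101354729209 -17.248188914818076 edge [[486.4, 210.5, 129.7], [591.2, 178.2, 129.7]] 109.66995832792895 -17.14702812997759
centre from edge [527.61118644 158.07152372]
H [622.88883091 133.5875361  101.        ] lug [680.03794075 117.13838811  14.        ] angle from axis -16.398264746806426 -16.270503195370946
[528.93943559 157.38977306 150.19333462] [-3.14155507e+00  4.70870535e-04  1.26903181e+00]
```

Request:
step_arm([
  [[0,0,2.5,0,0,0,0.004],[0,0,0,-7,0,0,0],[0,0,0,-7,0,0,0],[0,0,0,-6,0,0,0],[0,0,0,0,0,0,0],[0,0,0,0,0,0,0],[0,0,0,0,0,0,0]],
])

```text
clock: 10.67
eef_pos: [528.8, 161.2, 130.1]
tool_rot: [-3.141, 0.0, 1.275]
force: [0.1, 0.1, -1.4]
width: 48.5
```

Run:
```python
from h import *
s=ctrl.read_state(); print(s["eef_pos"],s["tool_rot"],s["width"],s["clock"],s["force"])
c,im,d=shot("wrist","w11")
cv2.imwrite("pics/w11c.png",cv2.resize(im[40:340,170:490],None,fx=2.5,fy=2.0,interpolation=cv2.INTER_CUBIC)[:,:,::-1])
o=[]
for n,uv in(("scene",(345,170)),("side",(285,235))):
    c,im,d=shot(n,n+"2"); u,v=uv; o.append(cv2.resize(im[v-45:v+45,u-48:u+48],None,fx=4,fy=4,interpolation=cv2.INTER_CUBIC))
cv2.imwrite("pics/c11.png",np.hstack(o)[:,:,::-1])
```

```text
[528.75223217 161.19852983 130.14555003] [-3.14143350e+00  9.58361839e-05  1.27488494e+00] 48.45874587145859 10.6667 [ 0.05170449  0.06429553 -1.42137301]
```

View pics/w11c.png

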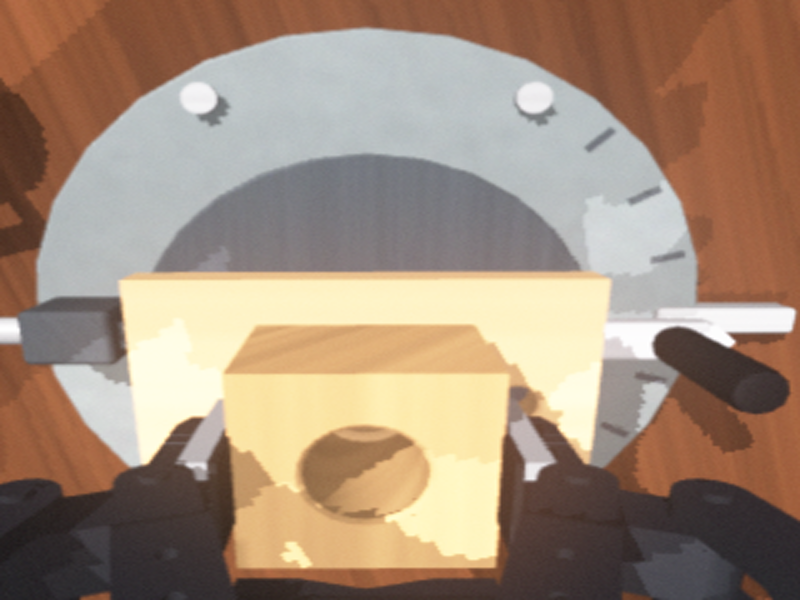

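View pics/c11.png

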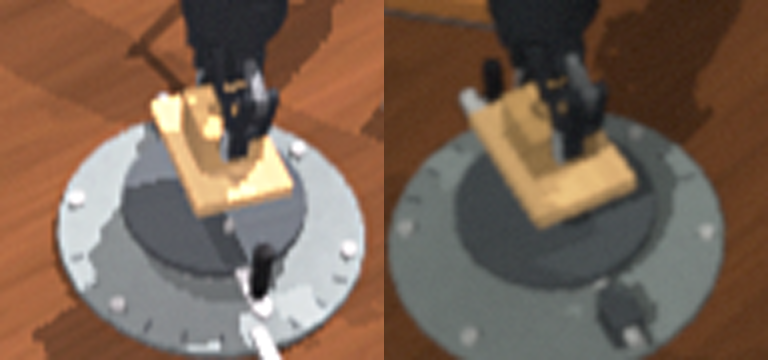

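```bash
cat > al.py <<'E'
from h import *
a=lambda v:np.degrees(np.arctan2(v[1],v[0]))
def axis(n,c0=(528,161.5)):
    c,im,d=load(n); hsv=cv2.cvtColor(im,cv2.COLOR_RGB2HSV); pts=[]
    for ang in np.arange(0,150,2.):
        t=np.radians(ang); r=np.arange(105,140,.25); P=np.c_[c0[0]+r*np.cos(t),c0[1]+r*np.sin(t),np.full(len(r),10.)]
        uv=proj(c,P).astype(np.float32); s=cv2.remap(hsv[...,1].astype(np.float32),uv[:,0],uv[:,1],cv2.INTER_LINEAR).ravel()
        k=np.where(s>90)[0]
        if (uv.min()>3) and uv[:,0].max()<637 and len(k) and k[0]>10: pts.append(P[k[0],:2])
    p=np.array(pts)
    from scipy.optimize import least_squares
    for R in(124.2,125.0):
        q=least_squares(lambda x:np.hypot(p[:,0]-x[0],p[:,1]-x[1])-R,c0,loss="soft_l1"); print(n,"axis R",R,q.x.round(2),"res",np.std(q.fun).round(2),len(p))
def held(n,z,corn,edge,bore,f,h=31.3):
    c,im,d=load(n)
    B=ray(c,f([bore]),z+52-h)[0]; T=ray(c,f(corn),z+52-h); E=ray(c,f(edge),z+12-h)
    n_=np.radians(a(E[1]-E[0])); print("bore",B.round(1),"block",T.mean(0).round(1),"edge centre",(E.mean(0)[:2]+38*np.array([np.sin(n_),-np.cos(n_)])).round(1),"ang",a(T[1]-T[0]),np.degrees(n_))
E
python3 - <<'E'
from al import *
f=lambda l:[(170+(x+.5)/2.5-.5,40+(y+.5)/2-.5) for x,y in l]
axis("w10");axis("w11");axis("w6");axis("w2")
held("w10",149.7,[(224,374),(509,374),(498,568),(236,568)],[(120,279),(611,278)],(365,471),f)
held("w11",130.15,[(224,374),(509,374),(498,568),(236,568)],[(120,279),(611,278)],(365,471),f)
c,im,d=load("w11"); 
rim=[(160,262),(220,205),(300,166),(370,154),(450,167),(520,200),(575,255)]
R=np.array([ray(c,f([p]),48)[0] for p in rim])[:,:2]
from scipy.optimize import least_squares
print("rotor",least_squares(lambda x:np.hypot(R[:,0]-x[0],R[:,1]-x[1])-74,(528,161)).x)
H=ray(c,f([(762,394)]),101)[0];L=ray(c,f([(794,320)]),14)[0]; print("H",H,"L",L)
E
```

```text
w10 axis R 124.2 [527.58 161.9 ] res 0.25 75
w10 axis R 125.0 [527.32 160.94] res 0.37 75
w11 axis R 124.2 [527.56 161.84] res 0.24 75
w11 axis R 125.0 [527.3  160.88] res 0.37 75
w6 axis R 124.2 [527.65 161.49] res 0.27 55
w6 axis R 125.0 [527.11 160.75] res 0.31 55
w2 axis R 124.2 [527.59 161.36] res 0.27 26
w2 axis R 125.0 [526.84 161.01] res 0.27 26
bore [528.  159.6 170.4] block [527.9 158.2 170.4] edge centre [527.7 158.2] ang -17.28101354729209 -17.147028129977567
bore [528.  164.2 150.8] block [527.9 162.8 150.8] edge centre [527.7 162.8] ang -16.942520267768895 -16.804328752794174
rotor [528.44833039 159.8599744 ]
H [622.71924684 133.07694795 101.        ] L [679.58040429 116.27138184  14.        ]
```

In this picture the blank centre is at about (527.9,162.9) and the axis at (527.6,161.5), so I'll shift it 1.3 mm in -y and go down onto the taper.

Request:
step_arm([
  [[0,0,-1.3,0,0,0,0],[0,0,0,-3,0,0,0],[0,0,0,-4,0,0,0],[0,0,0,-4,0,0,0],[0,0,0,-4,0,0,0],[0,0,0,-4,0,0,0],[0,0,0,-4,0,0,0],[0,0,0,0,0,0,0],[0,0,0,0,0,0,0]],
])

```text
clock: 11.57
eef_pos: [528.5, 159.8, 106.9]
tool_rot: [-3.141, 0.0, 1.275]
force: [0.5, -0.1, -0.6]
width: 49.3
```

Run:
```python
from h import *
s=ctrl.read_state(); print(s["eef_pos"],s["tool_rot"],s["width"],s["clock"],s["force"],s["torque"])
```

```text
[528.52349211 159.8306827  106.92768165] [-3.14097729e+00  4.00792913e-04  1.27479387e+00] 49.3136317771672 11.5667 [ 0.49387978 -0.08403186 -0.57220544] [-0.01158143 -0.04922424 -0.00992279]
```

Request:
step_arm([
  [[0,0,0,-3,0,0,0],[0,0,0,-3,0,0,0],[0,0,0,-3,0,0,0],[0,0,0,-2,0,0,0],[0,0,0,0,0,0,0],[0,0,0,0,0,0,0]],
])

```text
clock: 12.07
eef_pos: [528.6, 159.8, 96.1]
tool_rot: [-3.141, 0.0, 1.275]
force: [0.6, 0.4, -1.6]
width: 49.0
```

Run:
```python
from h import *
s=ctrl.read_state(); print(s["eef_pos"],s["tool_rot"],s["width"],s["clock"],s["force"],s["torque"])
c,im,d=shot("wrist","w12")
cv2.imwrite("pics/w12c.png",cv2.resize(im[40:340,170:490],None,fx=2.5,fy=2.0,interpolation=cv2.INTER_CUBIC)[:,:,::-1])
```

```text
[528.63049251 159.8468793   96.13135723] [-3.14131101e+00  1.83252951e-04  1.27484206e+00] 49.02242327926047 12.0667 [ 0.6235583   0.43249403 -1.56828992] [-0.01251454 -0.00732229  0.04192616]
```

View pics/w12c.png

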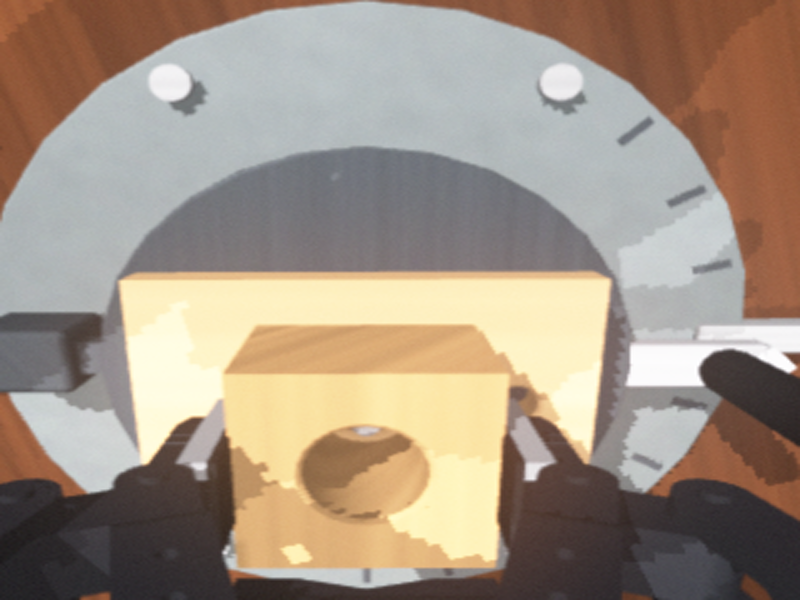

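The shaft tip shows inside the bore at crop (367,430), sideways centred on it. The pin is next.

Request:
step_arm([
  [[0,0,0,-2,0,0,0],[0,0,0,-2,0,0,0],[0,0,0,-2,0,0,0],[0,0,0,-2,0,0,0],[0,0,0,0,0,0,0],[0,0,0,0,0,0,0]],
])

```text
clock: 12.62
eef_pos: [528.6, 159.8, 88.1]
tool_rot: [-3.141, 0.0, 1.275]
force: [-0.2, -0.5, -1.7]
width: 49.2
```

Run:
```python
from h import *
s=ctrl.read_state(); print(s["eef_pos"],s["tool_rot"],s["width"],s["clock"],s["force"],s["torque"])
```

```text
[528.62569504 159.8311647   88.10968377] [-3.14127416e+00  2.05770320e-04  1.27478564e+00] 49.22529049593723 12.6167 [-0.20862652 -0.54801055 -1.74198082] [0.01476768 0.00316855 0.05092961]
```

Request:
step_arm([
  [[0,0,0,-2,0,0,0],[0,0,0,-2,0,0,0],[0,0,0,-2,0,0,0],[0,0,0,-1,0,0,0],[0,0,0,0,0,0,0],[0,0,0,0,0,0,0]],
])

```text
clock: 13.12
eef_pos: [528.7, 159.9, 81.2]
tool_rot: [-3.141, 0.0, 1.275]
force: [-0.4, 0.1, -0.4]
width: 48.8
```

Request:
step_arm([
  [[0,0,0,-0.7,0,0,0],[0,0,0,0,0,0,0],[0,0,0,0,0,0,0]],
])

```text
clock: 13.37
eef_pos: [528.8, 159.9, 80.6]
tool_rot: [3.141, -0.0, 1.275]
force: [0.2, 0.5, -1.5]
width: 49.1
```

Request:
step_arm([
  [[0,0,0,-0.8,0,0,0],[0,0,0,0,0,0,0],[0,0,0,0,0,0,0]],
])

```text
clock: 13.62
eef_pos: [528.8, 159.9, 79.8]
tool_rot: [3.142, -0.0, 1.275]
force: [0.1, 0.9, -0.8]
width: 48.9
```

Request:
step_arm([
  [[0,0,0,-0.8,0,0,0],[0,0,0,0,0,0,0],[0,0,0,0,0,0,0]],
])

```text
clock: 13.87
eef_pos: [528.8, 159.9, 79.6]
tool_rot: [3.141, -0.0, 1.275]
force: [-2.2, -0.4, 4.4]
width: 49.0
```

The force rises to 4.4 N at TCP z = 79.6. That matches the underside at 48, so the faceplate is fully down. Releasing.

Request:
step_arm([
  [[0.7,0,0,0,0,0,0],[0.8,0,0,0,0,0,0],[0.9,0,0,0,0,0,0],[0.9,0,0,0,0,0,0],[0.9,0,0,0,0,0,0]],
])

```text
clock: 14.28
eef_pos: [528.8, 159.8, 78.9]
tool_rot: [-3.142, 0.0, 1.275]
force: [0.8, -0.3, -0.1]
width: 76.9
```

Run:
```python
from h import *
s=ctrl.read_state(); print(s["eef_pos"],s["tool_rot"],s["width"],s["clock"],s["force"],s["torque"])
c,im,d=shot("wrist","w13")
```

```text
[528.78134137 159.84291079  78.86388643] [-3.14153321e+00  2.01739982e-05  1.27473852e+00] 76.90401505190432 14.2833 [ 0.78233155 -0.30110186 -0.0694056 ] [0.00068559 0.0061437  0.01498132]
```

View pics/w13.png

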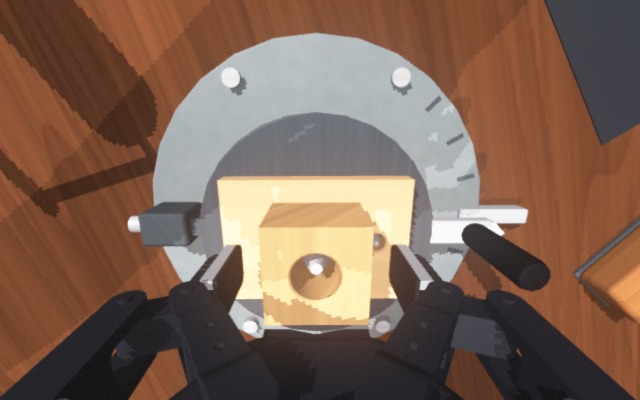

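Released. The shaft tip shows in the bore at (316,267), the pin in its hole at (377,241), and both pads are clear of the block. I'll retreat upwards and check.

Request:
step_arm([
  [[0.9,0,0,5,0,0,0],[0.9,0,0,15,0,0,0],[0.9,0,0,25,0,0,0],[0.9,0,0,25,0,0,0],[0.9,0,0,25,0,0,0],[0.9,0,0,15,0,0,0],[0.9,0,0,0,0,0,0],[0.9,0,0,0,0,0,0],[0.9,0,0,0,0,0,0]],
])

```text
clock: 15.08
eef_pos: [528.2, 159.6, 188.5]
tool_rot: [-3.141, 0.001, 1.275]
force: [-0.4, -0.3, 0.4]
width: 76.9
```

Run:
```python
from h import *
s=ctrl.read_state(); print(s["eef_pos"],s["tool_rot"],s["clock"],s["force"],s["qd"].round(3))
c,im,d=shot("wrist","w14"); c2,i2,d2=shot("side","side3"); shot("scene","scene3")
cv2.imwrite("pics/w14c.png",np.hstack([cv2.resize(im[90:290,200:460],(520,400),interpolation=cv2.INTER_CUBIC),cv2.resize(i2[200:290,230:330],(280,252)[:2],interpolation=cv2.INTER_CUBIC)[:400] if 0 else cv2.resize(i2[190:300,230:305],(272,400),interpolation=cv2.INTER_CUBIC)])[:,:,::-1])
X=cloud(c,d); C=np.array([528,161.3]); u=np.array([np.cos(np.radians(-16.9)),np.sin(np.radians(-16.9))]); v=np.array([-u[1],u[0]])
lx=(X[...,:2]-C)@u; ly=(X[...,:2]-C)@v
def z(m): P=X[m]; return len(P),np.median(P[:,2]).round(1)
print("plate +x",z((abs(lx-45)<7)&(abs(ly)<30)),"plate -x",z((abs(lx+45)<7)&(abs(ly)<30)),"plate +y",z((abs(ly-32)<4)&(abs(lx)<45)),"block top",z((abs(lx)<22)&(abs(ly)<22)&(X[...,2]>85)),"rotor",z((ly>45)&(np.hypot(lx,ly)<70)),"dial",z((np.hypot(lx,ly)>95)&(np.hypot(lx,ly)<120)&(ly>0)))
for n in("0","3"):
    cs,ims,ds=load("scene"+n); Xs=cloud(cs,ds)
    for nm,(u0,v0) in dict(stone=(171,255),sand=(370,252),box=(414,148)).items():
        w=Xs[v0-4:v0+5,u0-4:u0+5].reshape(-1,3); print(n,nm,np.nanmedian(w,0).round(1))
i0=load("scene0")[1].astype(int);i3=load("scene3")[1].astype(int)
for nm,(u0,v0) in dict(stone=(171,255),sand=(370,252),box=(414,148)).items(): print(nm,"diff",np.abs(i0-i3)[v0-18:v0+18,u0-25:u0+25].mean().round(1))
```

```text
[528.16637443 159.56206567 188.49294994] [-3.14070341e+00  7.51855053e-04  1.27472672e+00] 15.0833 [-0.36680109 -0.26526238  0.3595379 ] [-0.002  0.017  0.001  0.008 -0.001 -0.     0.001]
plate +x (3600, np.float64(229.1)) plate -x (4620, np.float64(219.9)) plate +y (770, np.float64(59.2)) block top (15780, np.float64(268.4)) rotor (2080, np.float64(47.3)) dial (8000, np.float64(9.4))
0 stone [ 483.2 -428.8   28.3]
0 sand [783.7  45.2  31. ]
0 box [548.6 413.8  36.5]
3 stone [ 483.5 -428.8   28.9]
3 sand [783.5  44.7  30.9]
3 box [549.4 413.7  36.6]
stone diff 12.7
sand diff 1.0
box diff 1.4
```

View pics/w14c.png

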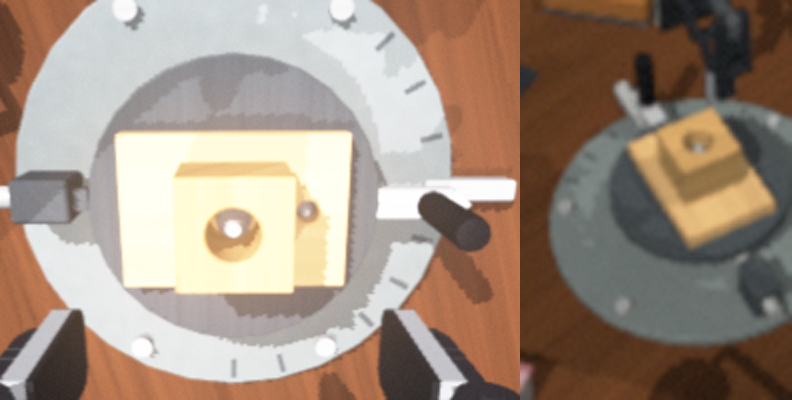

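The blank lies flat on the rotor, with the shaft in the bore at (232,228), the pin in its hole at (306,210) and the nose in line with the lug at (470,188). The fingers polluted some of the depth samples above, so I'll redo the levelness check on the saved picture and then hand in.

Run:
```python
from h import *
c,im,d=load("w14"); X=cloud(c,d); C=np.array([528,161.3]); t=np.radians(-16.9); u=np.array([np.cos(t),np.sin(t)]); v=np.array([-u[1],u[0]])
lx=(X[...,:2]-C)@u; ly=(X[...,:2]-C)@v
m=(abs(lx)<50)&(abs(ly)<34)&((abs(lx)>32)|(abs(ly)>30))&(abs(X[...,2]-60)<4); P=X[m]
A=np.c_[lx[m],ly[m],np.ones(m.sum())]; q=np.linalg.lstsq(A,P[:,2],rcond=None)[0]; print("plane slope x,y, z0",q.round(3),m.sum())
f=lambda x,y:[(200+x/2,90+y/2)]
a=lambda w:np.degrees(np.arctan2(w[1],w[0]))
S=ray(c,f(232,228),92)[0];P=ray(c,f(306,209),62)[0];L=ray(c,f(512,188),14)[0];H=ray(c,f(474,233),101)[0]
print(S,"pin ang",a(P-S),np.linalg.norm((P-S)[:2]),"handle",a(H-S),"lug",a(L-S))
ctrl.finish_job()
```

```text
plane slope x,y, z0 [-2.0000e-03 -0.0000e+00  5.9255e+01] 2774
[527.38122011 162.41090372  92.        ] pin ang -15.602140644672492 35.42761630258811 handle -16.68894490082402 lug -16.604086086542004
the job is handed in; nothing more can be done
```

I swung the turntable four clicks until the nose sat over the lug and let go of it there. Then I put the small wooden blank on over the shaft and pin, released it, lifted clear and handed the job in at about 15 s. No verdict was reported.

**Last checks, all from the cameras:**
- **Rotor:** the handle is at -16.7° and the lug at -16.6°, so it's clicked in at the lug.
- **Blank:** the shaft shows in the bore and the pin in its hole. The plate top is 12 mm above the rotor, which means it's fully down, and it is level within 0.002 rad.
- **Bystanders:** all three moved less than 1 mm by depth.

**Disagreements:**
- The pin angle read from the picture was about 1° off the arm's direction, within pixel error.
- My first levelness check was spoiled because the fingers were in view, so I redid it from the saved picture.
- The picture patch around the stone had changed in brightness, probably because the arm's shadow moved; its depth position had not.

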